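# Line up the glass hand bells by size

### The job

Line up the four coloured glass hand bells on the display board in order of size, each standing upright in the middle of its own felt round: the smallest on the round at the end with the red knob, then larger and larger to the largest at the other end. They are glass, so keep them upright and set them down gently, and leave the white snowman where it stands.

Things in the scene. Friction and masses are not known exactly. Their poses are not given: they have to be found in the camera images.
- bell_gold: gold lacquered glass hand bell, the smallest, standing mouth down; loose, about 60 g (varies). Round about its z axis, so its yaw does not matter. 84 mm tall in all, mouth 48 mm across; the body narrows upward to 44 mm height, and above that a straight upright handle 16 mm in diameter and 40 mm long stands up to the top: grip it there. Origin: centre of the mouth, at the underside; z up.
- bell_green: green lacquered glass hand bell, the second smallest, standing mouth down; loose, about 90 g (varies). Round about its z axis, so its yaw does not matter. 100 mm tall in all, mouth 56 mm across; the body narrows upward to 60 mm height, and above that a straight upright handle 16 mm in diameter and 40 mm long stands up to the top: grip it there. Origin: centre of the mouth, at the underside; z up.
- bell_blue: blue lacquered glass hand bell, the second largest, standing mouth down; loose, about 120 g (varies). Round about its z axis, so its yaw does not matter. 116 mm tall in all, mouth 64 mm across; the body narrows upward to 76 mm height, and above that a straight upright handle 16 mm in diameter and 40 mm long stands up to the top: grip it there. Origin: centre of the mouth, at the underside; z up.
- bell_pink: pink lacquered glass hand bell, the largest, standing mouth down; loose, about 160 g (varies). Round about its z axis, so its yaw does not matter. 132 mm tall in all, mouth 72 mm across; the body narrows upward to 92 mm height, and above that a straight upright handle 16 mm in diameter and 40 mm long stands up to the top: grip it there. Origin: centre of the mouth, at the underside; z up.
- round_a: cream felt round, 84 mm across and 3 mm thick, fixed on the dark wooden display board; the four rounds lie in a straight row 100 mm apart in the order a, b, c, d, and this one lies at one end of the row. They look alike. Origin: centre of its underside (bells stand 3 mm above it); z up, y along the row from a to d. The board is 460 x 90 mm and 12 mm thick.
- round_b: cream felt round, 84 mm across and 3 mm thick, fixed on the dark wooden display board; the four rounds lie in a straight row 100 mm apart in the order a, b, c, d, and this one lies second, next to round_a. They look alike. Origin: centre of its underside (bells stand 3 mm above it); z up, y along the row from a to d. The board is 460 x 90 mm and 12 mm thick.
- round_c: cream felt round, 84 mm across and 3 mm thick, fixed on the dark wooden display board; the four rounds lie in a straight row 100 mm apart in the order a, b, c, d, and this one lies third, next to round_d. They look alike. Origin: centre of its underside (bells stand 3 mm above it); z up, y along the row from a to d. The board is 460 x 90 mm and 12 mm thick.
- round_d: cream felt round, 84 mm across and 3 mm thick, fixed on the dark wooden display board; the four rounds lie in a straight row 100 mm apart in the order a, b, c, d, and this one lies at the other end of the row. They look alike. Origin: centre of its underside (bells stand 3 mm above it); z up, y along the row from a to d. The board is 460 x 90 mm and 12 mm thick.
- red_knob: small red knob, 20 mm across and 15 mm tall, fixed on the board beyond one end of the row, 66 mm from the centre of the end round: either beyond round_a or beyond round_d. It marks the end where the smallest bell belongs. A black knob of the same shape is at the other end. Origin: centre of its underside.
- snowman: white snowman figure with a black hat and an orange nose, 72 mm tall and 44 mm across, loose, about 90 g, standing among the bells. Not part of the job: leave it alone. Origin: centre of its underside, z up.
There are look-alikes about, which are no part of the job. Of the things shaped like the bell_pink, the pink one is meant.

How it is judged:
By the outcome, as a careful person would: the job done as asked, in the order asked, and still so for the second after the job is handed in, with the robot touching nothing.
It also fails if it takes over 93 s, if anything falls off the work surface, if the arm or the gripper's body presses on something with over 40 N, if the wrist force passes 120 N, or if a joint passes its speed limit or range.

### The arm

A 6-joint arm with a two-finger parallel gripper is mounted at the origin on the work surface. World frame = base frame: x ahead of the robot, y to its left, z up, the work surface at z = 0. Lengths are in mm, angles in degrees, forces in N, time in s.
With the tool pointing down it reaches from about 350 to 850 mm from the base axis. Payload 8.1 kg.
Tool frame: the origin (TCP) lies at the centre of the arm's flange, where the gripper is bolted on; the fingertips stand 173 mm ahead of it and the grasp point (between the pads) lies 155 mm ahead of it; z points along the fingers, y is the line along which they close (so a half turn about z gives the same grasp; the last joint's range is limited). The gripper opens to 85 mm and grips with 20 to 120 N. Pads are 22 mm wide; open, the fingers measure 114 mm over their backs; the gripper's body (76 mm by 85 mm) begins 54 mm behind the grasp point. The pads swing forward as they close: fully open they stand 13 mm farther back than shut.
Start: joints at [-68.434, 7.471, 85.268, -0, 87.261, -4.893], TCP at [267.356, -537.147, 404.692] pointing down, gripper open.
Joint ranges: [-169.43, 169.43], [-51.17, 129.36], [1.28, 143.12], [-76.62, 256.62], [0, 156.53], [-152.29, 152.29]. Speed limits (degrees/s): [136.94, 136.94, 159.86, 180, 180, 180].

### API

Orientations are given as [roll, pitch, yaw] about the fixed x, y, z axes, in that order (R = Rz(yaw) Ry(pitch) Rx(roll)).
In Python, from bench import * gives the robot as it stands.
- The arm moves only by the shell command python3 -m jog 'ROWS' [FORCE]. ROWS is text: rows parted by semicolons, each of 7 numbers parted by spaces: the shift along the tool's x, y, z scaled (see below), then the turn, a rotation vector about the tool's x, y, z scaled (see below), then the closure, from -1 (fully open) to 1 (shut). In form: tx ty tz wx wy wz hand; .... A call has 1 to 5 rows; each row shifts and turns the commanded pose from where the row before left it, along the tool's axes as they then stand; what a row does not reach is not made up. The controller multiplies each number of a shift by 0.1 m and each number of a turn by 60 degrees. A row lasts 1/8 s, in which the tool goes at most 62.5 mm and 10.7 degrees, less where a joint would pass 70% of its speed; a pose out of reach is approached as far as the arm can. A call with a number of a shift or a turn outside -1 to 1 is refused whole. A call with a gripper value outside its range is refused whole. The fingers move at their own pace and stop on an object; FORCE is the grip in N (left out, the last holds). Time passes only in rows, so rows that do not move let the fingers close. It gives the time, the measured TCP pose, the force, the opening and the grip force at its end, in the units of the state.
- sense(): the state, without advancing time (a new reading comes with each control period).
- snapshot(name): name is "side" or "top" or "wrist"; returns a dict with "img" (400x640x3 uint8, red, green, blue), "fx", "fy", "cx", "cy" (pixels), "extrinsics" (4x4, takes a point from camera to world coordinates). Camera axes: x right, y down, z forward; pixel columns grow to the right and rows downward; lengths in mm; the calibration is good to about 2 mm. A picture is of the moment at which its call begins. There is no depth.
- hand_in(): hands the job in; it is judged then, once.
The state is a dict: "time": time; "joint_pos": joint angles; "qd": joint speeds; "joint_efforts": joint torques, N m; "tool_pos": TCP position; "tcp_rot": TCP orientation; "ft_force": force on the tool from outside, world axes, zero at the start; "wrist_torque": the same for the moment, N m; "finger_gap": finger opening in mm; "grip_force": force on a finger pad.
Only numpy, scipy, OpenCV 4.12 (cv2) and the standard library are available. Lean on these libraries where they do the work, as an engineer would, in place of code of your own. Each camera call takes 0.05 s, during which the arm holds its last target. There are 200 camera calls.

## Working session

There is one attempt and no reset: what is moved stays moved. The work goes in short steps, Python scripts to look and compute and a shell command to move; the robot and the scene stay as the last step left them, time stands still between calls to the robot, and variables do not carry over. Pictures are saved under pics/ and viewed, at most 14 in all, crops included, and the job is handed in when it is done.

```bash
mkdir -p pics
python3 - <<'E'
from bench import *
import cv2
for n in("top","side"):
    s=snapshot(n); cv2.imwrite(f"pics/{n}0.png",s["img"][:,:,::-1]); print(n,s["fx"],s["cx"],s["cy"],s["extrinsics"])
print(sense())
E
```

```text
top 416.5449262035487 315.5561974713941 190.01233745041384 [[ 1.47629099e-02 -9.90836804e-01  1.34255295e-01  3.16927610e+02]
 [-9.99871607e-01 -1.37922116e-02  8.15747086e-03  9.70973947e+00]
 [-6.23104493e-03 -1.34358486e-01 -9.90913201e-01  9.80514903e+02]
 [ 0.00000000e+00  0.00000000e+00  0.00000000e+00  1.00000000e+00]]
side 452.8815353776296 325.76317888851713 201.5961029685653 [[-9.79972883e-01 -1.51169199e-01  1.29618753e-01  2.75825059e+02]
 [-1.98589441e-01  6.93945180e-01 -6.92099936e-01  8.65327420e+02]
 [ 1.46758846e-02 -7.03980086e-01 -7.10068065e-01  9.51590185e+02]
 [ 0.00000000e+00  0.00000000e+00  0.00000000e+00  1.00000000e+00]]
{'time': 0.1, 'joint_pos': array([-6.84333627e+01,  7.51089467e+00,  8.53222631e+01, -4.85382183e-04,
        8.72617730e+01, -4.89235894e+00]), 'qd': array([-0.01155055, -0.1427167 , -0.07815785,  0.01382989,  0.09112886,
        0.04064627]), 'joint_efforts': array([ 1.76988928e-03, -5.70952713e+01, -5.01941943e+01, -5.75694253e-05,
        8.11456761e-03, -7.90815102e-05]), 'tool_pos': array([ 267.28479914, -536.95068362,  403.75535265]), 'tcp_rot': array([-1.79905374e+02, -7.61305334e-03,  2.64590136e+01]), 'ft_force': array([ 0.01067502, -0.38460814,  0.86037508]), 'wrist_torque': array([-0.0782892 ,  0.00762708, -0.04115851]), 'grip_force': 0.0, 'finger_gap': 85.33279075706129}
```

View pics/top0.png

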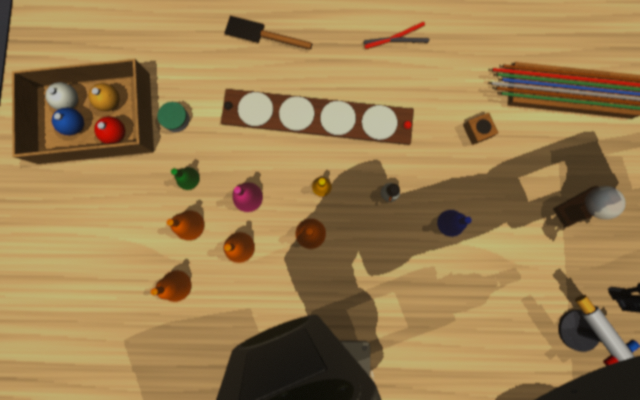

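View pics/side0.png

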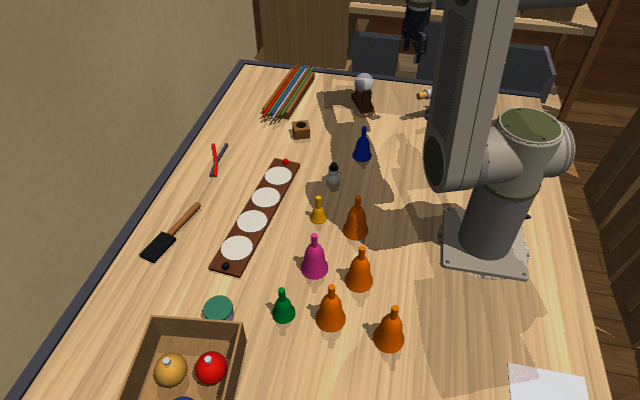

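The top view shows the pink bell at (247,197), green at (187,177), gold at (321,186) and blue at (452,222). The rounds are at (255,109), (297,113), (338,118) and (379,122), with the red knob at the right end (408,125). The snowman is at (390,191).

Candidates for bell_pink are the magenta bell (247,197) and the orange look-alikes at (187,224), (239,247), (311,233) and (174,286). I choose the magenta one.

```bash
cat > vis.py <<'E'
from bench import *
import cv2, numpy as np
from scipy.optimize import least_squares
DIM=dict(gold=(84,48),green=(100,56),blue=(116,64),pink=(132,72))
HUE=dict(gold=(21,32),green=(45,85),blue=(112,128),pink=(145,172),orange=(5,16))
def proj(s,P):
    T=np.linalg.inv(s["extrinsics"]); p=P@T[:3,:3].T+T[:3,3]
    return np.c_[s["fx"]*p[:,0]/p[:,2]+s["cx"],s["fy"]*p[:,1]/p[:,2]+s["cy"]]
def ray(s,u,v,z):
    E=s["extrinsics"]; d=E[:3,:3]@np.array([(u-s["cx"])/s["fx"],(v-s["cy"])/s["fy"],1]); o=E[:3,3]
    return (o+d*(z-o[2])/d[2])[:2]
def blobs(s,hue,lo=(110,40),amin=60):
    h=cv2.cvtColor(s["img"],cv2.COLOR_RGB2HSV)
    m=cv2.inRange(h,(hue[0],lo[0],lo[1]),(hue[1],255,255)); m=cv2.morphologyEx(m,cv2.MORPH_CLOSE,np.ones((3,3)))
    n,l,st,c=cv2.connectedComponentsWithStats(m)
    return [(c[i],st[i]) for i in range(1,n) if st[i,4]>=amin]
def ring(r,z): 
    t=np.linspace(0,2*np.pi,24); return np.c_[r*np.cos(t),r*np.sin(t),0*t+z]
def model(s,xy,h,d,z0=0):
    m=np.zeros((1600,2560),np.uint8)
    for a,b in((ring(d/2,z0),ring(8,z0+h-40)),(ring(8,z0+h-40),ring(8,z0+h))):
        P=proj(s,np.r_[a,b]+[xy[0],xy[1],0])*4
        cv2.fillConvexPoly(m,cv2.convexHull(P.astype(np.float32)).astype(np.int32),1)
    M=cv2.moments(m,True); x,y,w,hh=cv2.boundingRect(m)
    return np.array([M["m10"]/M["m00"],M["m01"]/M["m00"]])/4, np.array([x,y,w,hh])/4
def fit(s,c,h,d,x0,z0=0):
    return least_squares(lambda q:model(s,q,h,d,z0)[0]-c,x0,diff_step=.01).x
E
python3 - <<'E'
from vis import *
S={n:snapshot(n) for n in("top","side")}
px=dict(top=dict(gold=(321,186),green=(187,177),blue=(452,222),pink=(247,197)),side=dict(gold=(318,210),green=(283,306),blue=(362,146),pink=(314,257)))
for k,(h,d) in DIM.items():
    for n,s in S.items():
        bl=[b for b in blobs(s,HUE[k]) if np.hypot(*(b[0]-px[n][k]))<20]
        if not bl: print(k,n,"none");continue
        c,st=max(bl,key=lambda b:b[1][4]); q=fit(s,c,h,d,ray(s,*c,30))
        print(k,n,q.round(1),st,model(s,q,h,d)[1].round())
for o in blobs(S["side"],HUE["orange"],(170,60),400): print("orange side",o[0].round(),fit(S["side"],o[0],132,72,ray(S["side"],*o[0],30)).round(),o[1])
for n,s in S.items():
    g=s["img"]; h=cv2.cvtColor(g,cv2.COLOR_RGB2HSV)
    m=cv2.inRange(h,(0,0,140),(180,70,255)); k,l,st,c=cv2.connectedComponentsWithStats(m)
    for i in range(1,k):
        if 300<st[i,4]<1500: print(n,"white",c[i].round(1),st[i],ray(s,*c[i],15).round(1))
E
python3 -c "
import cv2
a=cv2.imread('pics/side0.png')[130:360,180:420];cv2.imwrite('pics/crop.png',cv2.resize(a,None,fx=2.6,fy=2.6,interpolation=2))"
```

```text
gold top none
gold side [458.4   0.6] [312 196  14  26 140] [310. 193.  17.  29.]
green top [471.8 324.2] [171 169  27  20 351] [169. 168.  30.  23.]
green side [473.5 325. ] [272 287  23  37 518] [272. 286.  24.  38.]
blue top [ 377.2 -316.8] [452 214  19  20 186] [444. 209.  36.  28.]
blue side [ 376.5 -296.4] [353 126  18  36 382] [352. 125.  20.  37.]
pink top [426.6 184. ] [234 186  27  25 449] [230. 184.  30.  30.]
pink side [430.9 179.2] [301 233  27  47 764] [300. 232.  28.  48.]
orange side [598.  73.] [-480. -963.] [ 559    0   81  122 1460]
orange side [297.  94.] [ 659. -551.] [276  68  38  51 535]
orange side [356. 222.] [348.  28.] [343 195  25  45 706]
orange side [359. 273.] [313. 193.] [345 246  28  47 819]
orange side [229. 264.] [637. 236.] [209 250  44  26 443]
orange side [330. 312.] [363. 314.] [315 284  31  48 909]
orange side [389. 333.] [223. 337.] [373 305  31  48 985]
top white [56.9 95.6] [ 46  84  23  23 391] [669.9 647.8]
top white [254.9 108.5] [238  92  35  34 923] [643.4 166.4]
top white [296.2 113. ] [279  97  35  33 924] [633.6  66.8]
top white [337.5 117.4] [321 101  34  34 934] [623.9 -32.4]
top white [379.2 121.8] [362 105  35  35 942] [ 614.3 -132. ]
top white [613.3 208.5] [599 192  26  27 324] [ 414.2 -672.2]
top white [610.1 335.1] [590 311  42  48 631] [ 131.3 -642.2]
side white [556.2 139.8] [523 109  48  47 406] [-262.2 -505.7]
side white [498.6 147.8] [486 128  32  35 644] [ -65.6 -417.5]
side white [277.8 175.2] [265 167  27  18 384] [ 614.1 -128.4]
side white [265.4 196.7] [251 187  29  20 448] [624.1 -29.7]
side white [251.7 220.6] [237 210  31  22 528] [633.8  69.5]
side white [236.3 247.4] [221 236  32  24 616] [643.6 169.4]
```

View pics/crop.png

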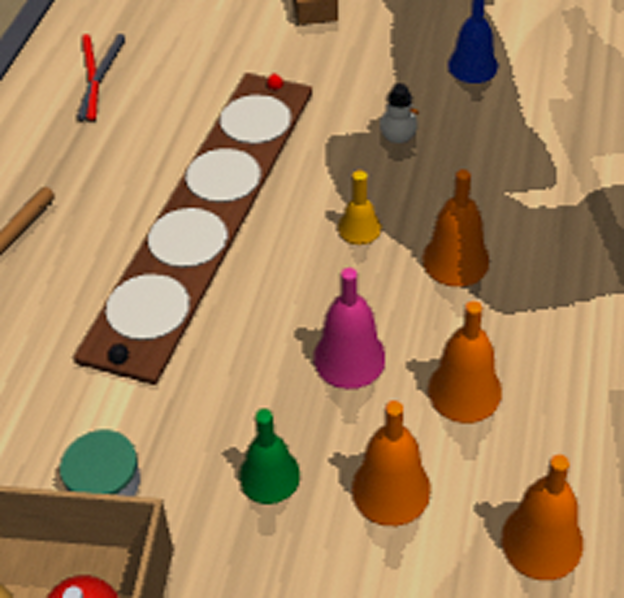

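The crop confirms it: magenta bell at crop (349,330), red knob beside the upper round at crop (275,82). Red-end round centres average (614,-130), (624,-31), (634,68), (643.5,168), and their spacing is 99.8 mm as expected. I'll keep the tool at yaw ≈84.4° so the fingers close across the row.

```bash
python3 -m jog '0 0 0 0 0 -0.161 -1;0 0 0 0 0 -0.161 -1;0 0 0 0 0 -0.161 -1;0 0 0 0 0 -0.161 -1;0 0 0 0 0 -0.161 -1' 40
python3 -m jog '0 0 0 0 0 -0.161 -1;0.55 0.137 0 0 0 0 -1;0.55 0.137 0 0 0 0 -1;0.55 0.137 0 0 0 0 -1;0.55 0.137 0 0 0 0 -1'
python3 -m jog '0.55 0.137 0 0 0 0 -1;0.55 0.137 0 0 0 0 -1;0.55 0.137 0 0 0 0 -1;0.55 0.137 0 0 0 0 -1;0.55 0.137 0 0 0 0 -1'
python3 -m jog '0.55 0.137 0 0 0 0 -1;0 0 0 0 0 0 -1;0 0 0 0 0 0 -1'
python3 - <<'E'
from vis import *
s=snapshot("wrist"); cv2.imwrite("pics/w1.png",s["img"][:,:,::-1]); print(s["fx"],s["extrinsics"].round(3)); e=sense(); print(e["tool_pos"],e["tcp_rot"])
print(proj(s,np.array([[458.,0,84],[458,0,0]])))
E
```

```text
time: 0.82
tool_pos: [267.3, -537.1, 404.4]
tcp_rot: [-180.0, -0.0, 75.1]
ft_force: [0.1, 0.2, 0.9]
finger_gap: 85.4
grip_force: 0.0
time: 1.45
tool_pos: [343.5, -321.8, 404.5]
tcp_rot: [180.0, -0.0, 84.4]
ft_force: [0.5, 0.1, 0.5]
finger_gap: 85.1
grip_force: 0.0
time: 2.08
tool_pos: [438.4, -54.6, 404.8]
tcp_rot: [180.0, 0.0, 84.4]
ft_force: [1.7, -0.6, 0.6]
finger_gap: 85.3
grip_force: 0.0
time: 2.45
tool_pos: [457.1, -3.1, 404.5]
tcp_rot: [-180.0, 0.0, 84.5]
ft_force: [0.1, -0.7, 0.0]
finger_gap: 84.9
grip_force: 0.0
290.3357481115436 [[ 9.95000e-01 -9.10000e-02 -3.10000e-02  4.64957e+02]
 [-9.70000e-02 -9.47000e-01 -3.08000e-01  7.58420e+01]
 [-1.00000e-03  3.09000e-01 -9.51000e-01  3.73936e+02]
 [ 0.00000e+00  0.00000e+00  0.00000e+00  1.00000e+00]]
[457.00181774  -3.69216604 404.53740804] [-1.79974242e+02  2.97837766e-02  8.44020490e+01]
[[321.76105932 182.76142882]
 [321.68491707 166.39245955]]
```

View pics/w1.png

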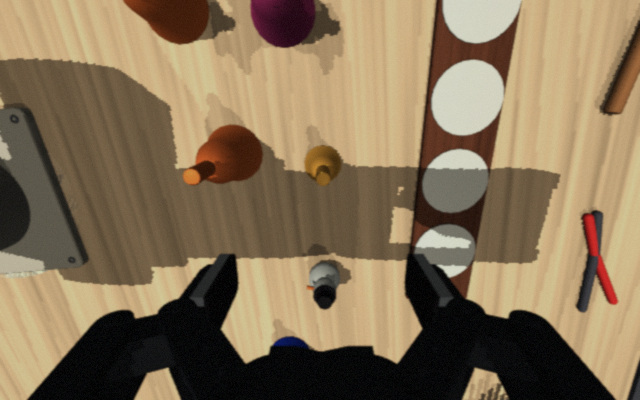

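The wrist view shows the gold bell at (322,165) with its handle top near (323,178), the snowman at (323,285) and the pink bell at (283,15). I'll refine gold from this view.

```bash
cat >> vis.py <<'E'
def wrist(k,guess,z0=0,lo=(100,40),tilt=.98):
    s=snapshot("wrist"); h,d=DIM[k]; p=model(s,guess,h,d,z0)[0]
    c,st=min(blobs(s,HUE[k],lo),key=lambda b:np.hypot(*(b[0]-p)))
    q=fit(s,c,h,d,guess,z0); e=sense(); D=q-e["tool_pos"][:2]; a=np.radians(e["tcp_rot"][2])
    u=np.array([np.cos(a),np.sin(a)]); v=np.array([u[1],-u[0]])
    print(k,q.round(1),"seen",st,"model",model(s,q,h,d,z0)[1].round(),"tool dxy",(D@u).round(1),(D@v).round(1),e["tool_pos"].round(1))
    return s
E
python3 - <<'E'
from vis import *
HUE["gold"]=(17,34)
s=wrist("gold",(458,2),lo=(150,60))
h=cv2.cvtColor(s["img"],cv2.COLOR_RGB2HSV); print(h[[165,178,150,165],[322,323,322,300]])
m=cv2.inRange(h,(0,0,140),(180,60,255)); k,l,st,c=cv2.connectedComponentsWithStats(m)
for i in range(1,k):
    if st[i,4]>1500: print(c[i],st[i],ray(s,*c[i],15))
E
```

```text
gold [459.4   3.6] seen [ 305  145   36   40 1076] model [304. 144.  37.  42.] tool dxy 7.9 1.7 [457.   -4.1 404.6]
[[ 18 195  85]
 [ 17 186 137]
 [ 17 191 123]
 [ 17  96 205]]
[479.02184087  17.36310452] [ 443    0   78   42 2564] [643.17693167 148.08727928]
[467.23547187  96.30404463] [ 431   59   73   76 4302] [635.08616743  68.18288171]
```

```bash
python3 -m jog '0.08 0.02 0.4 0 0 0 -1;0 0 0.5 0 0 0 -1;0 0 0.5 0 0 0 -1;0 0 0.42 0 0 0 -1;0 0 0 0 0 0 -1'
python3 -m jog '0 0 0 0 0 0 1;0 0 0 0 0 0 1;0 0 0 0 0 0 1;0 0 0 0 0 0 1;0 0 0 0 0 0 1' 30
```

```text
time: 3.18
tool_pos: [457.7, 3.6, 219.4]
tcp_rot: [-179.6, 0.0, 84.3]
ft_force: [-0.3, -0.2, -0.3]
finger_gap: 85.5
grip_force: 0.0
time: 3.8
tool_pos: [460.3, 4.7, 223.5]
tcp_rot: [179.9, 0.0, 84.4]
ft_force: [-1.4, 0.5, 5.8]
finger_gap: 14.7
grip_force: 30.5
```

```bash
python3 -m jog '0 0 -0.15 0 0 0 1;0 0 -0.3 0 0 0 1;0 0 -0.4 0 0 0 1;-0.295 0.416 0 0 0 0 1;-0.295 0.416 0 0 0 0 1'
python3 -m jog '-0.295 0.416 0 0 0 0 1;-0.295 0.416 0 0 0 0 1;0 0 0 0 0 0 1;0 0 0 0 0 0 1;0 0 0 0 0 0 1'
python3 - <<'E'
from vis import *
s=snapshot("side"); e=sense(); print(e["tool_pos"],e["finger_gap"],e["ft_force"])
cv2.imwrite("pics/s2.png",cv2.resize(s["img"][60:310,180:420,::-1],None,fx=2.4,fy=2.4,interpolation=2))
E
```

```text
time: 4.42
tool_pos: [538.2, -62.6, 310.1]
tcp_rot: [179.8, 0.0, 84.5]
ft_force: [1.2, 0.9, 0.2]
finger_gap: 15.1
grip_force: 30.2
time: 5.05
tool_pos: [613.6, -128.1, 308.3]
tcp_rot: [180.0, -0.0, 84.5]
ft_force: [-0.1, -0.1, -0.6]
finger_gap: 15.1
grip_force: 30.0
[ 613.60733948 -128.06680405  308.40781424] 14.83721063552288 [-0.82060272 -0.13026363 -0.63917633]
```

View pics/s2.png

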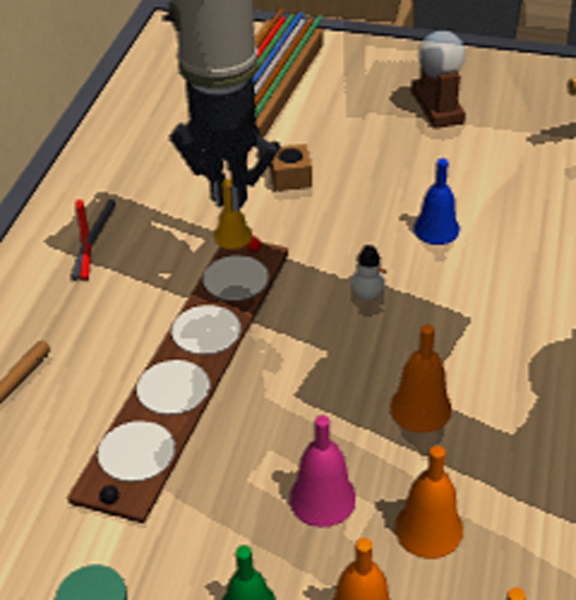

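The gold bell hangs upright above the red-end round (crop 232,235). Lowering it.

```bash
python3 -m jog '-0.015 0.01 0.2 0 0 0 1;0 0 0.25 0 0 0 1;0 0 0.12 0 0 0 1;0 0 0.05 0 0 0 1;0 0 0 0 0 0 1'
python3 -m jog '0 0 0.04 0 0 0 1;0 0 0.03 0 0 0 1;0 0 0 0 0 0 1'
python3 -m jog '0 0 0.01 0 0 0 1;0 0 0 0 0 0 1;0 0 0 0 0 0 1'
```

```text
time: 5.72
tool_pos: [615.0, -130.5, 245.6]
tcp_rot: [-180.0, -0.0, 84.4]
ft_force: [0.9, 0.7, -1.3]
finger_gap: 15.3
grip_force: 30.1
time: 6.1
tool_pos: [615.0, -130.5, 238.7]
tcp_rot: [180.0, 0.0, 84.4]
ft_force: [-0.1, 0.4, -1.5]
finger_gap: 15.1
grip_force: 30.0
time: 6.48
tool_pos: [615.1, -130.6, 238.6]
tcp_rot: [180.0, 0.0, 84.4]
ft_force: [-2.0, 0.6, 5.7]
finger_gap: 15.1
grip_force: 30.7
```

```bash
python3 -m jog '0 0 0 0 0 0 -0.5;0 0 0 0 0 0 -0.5;0 0 0 0 0 0 -1;0 0 0 0 0 0 -1;0 0 0 0 0 0 -1'
python3 -m jog '0 0 -0.2 0 0 0 -1;0 0 -0.4 0 0 0 -1;0 0 -0.5 0 0 0 -1;0 0 -0.5 0 0 0 -1;0.488 -0.207 0 0 0 0 -1'
python3 -m jog '0.488 -0.207 0 0 0 0 -1;0.488 -0.207 0 0 0 0 -1;0.488 -0.207 0 0 0 0 -1;0.488 -0.207 0 0 0 0 -1;0.488 -0.207 0 0 0 0 -1'
python3 -m jog '0.488 -0.207 0 0 0 0 -1;0.488 -0.207 0 0 0 0 -1;0.488 -0.207 0 0 0 0 -1;0 0 0 0 0 0 -1;0 0 0 0 0 0 -1'
python3 - <<'E'
from vis import *
s=wrist("green",(472,325),lo=(100,20)); t=snapshot("side")
cv2.imwrite("pics/ws3.png",np.hstack([s["img"],t["img"]])[:,:,::-1][::1,::1] if 0 else np.hstack([cv2.resize(s["img"],(480,300)),cv2.resize(t["img"][100:300,180:380],(300,300))])[:,:,::-1])
E
```

```text
time: 7.1
tool_pos: [614.9, -130.5, 237.6]
tcp_rot: [-180.0, -0.0, 84.4]
ft_force: [1.1, -0.4, -0.0]
finger_gap: 85.4
grip_force: 0.0
time: 7.72
tool_pos: [600.6, -82.1, 406.0]
tcp_rot: [179.3, 0.1, 84.2]
ft_force: [0.4, 1.1, -0.3]
finger_gap: 85.1
grip_force: 0.0
time: 8.35
tool_pos: [519.0, 174.5, 399.7]
tcp_rot: [179.9, -0.0, 84.4]
ft_force: [1.1, 0.6, -0.2]
finger_gap: 85.6
grip_force: 0.0
time: 8.98
tool_pos: [472.3, 324.6, 398.8]
tcp_rot: [179.9, -0.0, 84.5]
ft_force: [0.4, -0.9, -0.3]
finger_gap: 85.5
grip_force: 0.0
green [474.5 323. ] seen [ 302  150   42   50 1478] model [301. 149.  44.  52.] tool dxy -0.8 2.0 [472.6 324.  398.6]
```

View pics/ws3.png

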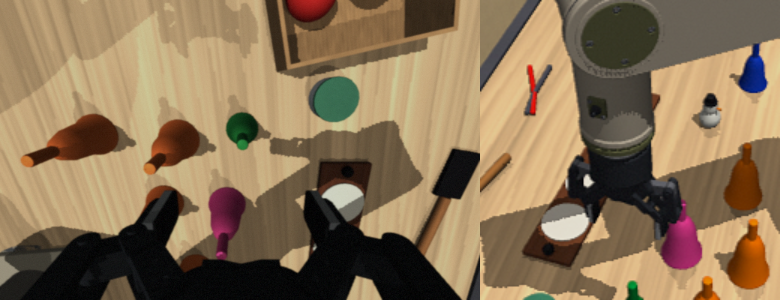

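Wrist view (left): green bell at (242,130). It agrees with the other views to 2 mm, so I'll descend, grip and lift.

```bash
python3 -m jog '-0.01 0.02 0.4 0 0 0 -1;0 0 0.5 0 0 0 -1;0 0 0.5 0 0 0 -1;0 0 0.2 0 0 0 -1;0 0 0 0 0 0 -1'
python3 -m jog '0 0 0 0 0 0 1;0 0 0 0 0 0 1;0 0 0 0 0 0 1;0 0 0 0 0 0 1;0 0 0 0 0 0 1' 30
```

```text
time: 9.7
tool_pos: [474.2, 322.6, 236.8]
tcp_rot: [-179.9, 0.1, 84.3]
ft_force: [0.0, -0.8, 0.7]
finger_gap: 85.5
grip_force: 0.0
time: 10.32
tool_pos: [474.4, 323.7, 238.6]
tcp_rot: [179.9, -0.0, 84.4]
ft_force: [-1.4, -1.1, 5.7]
finger_gap: 15.0
grip_force: 29.3
```

```bash
python3 -m jog '0 0 -0.2 0 0 0 1;0 0 -0.4 0 0 0 1;0 0 -0.4 0 0 0 1;-0.423 0.229 0 0 0 0 1;-0.423 0.229 0 0 0 0 1'
python3 -m jog '-0.423 0.229 0 0 0 0 1;-0.423 0.229 0 0 0 0 1;-0.423 0.229 0 0 0 0 1;-0.423 0.229 0 0 0 0 1;-0.423 0.229 0 0 0 0 1'
python3 -m jog '-0.423 0.229 0 0 0 0 1;0 0 0 0 0 0 1;0 0 0 0 0 0 1;0 0 0 0 0 0 1'
python3 - <<'E'
from vis import *
s=snapshot("side"); e=sense(); print(e["tool_pos"],e["finger_gap"],e["ft_force"])
cv2.imwrite("pics/s4.png",cv2.resize(s["img"][60:310,180:420,::-1],None,fx=2.4,fy=2.4,interpolation=2))
E
```

```text
time: 10.95
tool_pos: [511.8, 234.4, 339.9]
tcp_rot: [179.9, -0.1, 84.5]
ft_force: [1.6, -0.3, -1.0]
finger_gap: 15.4
grip_force: 29.5
time: 11.58
tool_pos: [605.3, 11.8, 338.9]
tcp_rot: [180.0, -0.0, 84.4]
ft_force: [0.2, 0.9, -0.9]
finger_gap: 15.0
grip_force: 29.5
time: 12.08
tool_pos: [623.3, -29.9, 338.0]
tcp_rot: [-180.0, -0.0, 84.5]
ft_force: [-0.1, -0.5, -1.8]
finger_gap: 15.5
grip_force: 29.6
[623.28037233 -29.84098334 337.96416615] 15.360230088889827 [ 0.06969294 -0.33460314 -0.21997318]
```

View pics/s4.png

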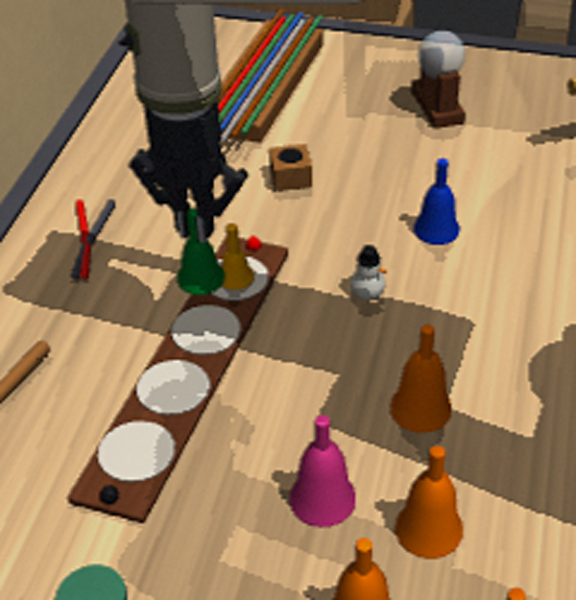

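Gold stands upright on its round (crop 236,270), and green is held above the second round. Lowering it.

```bash
python3 -m jog '-0.01 0.01 0.2 0 0 0 1;0 0 0.35 0 0 0 1;0 0 0.17 0 0 0 1;0 0 0.05 0 0 0 1;0 0 0 0 0 0 1'
python3 -m jog '0 0 0.04 0 0 0 1;0 0 0.03 0 0 0 1;0 0 0 0 0 0 1;0 0 0.01 0 0 0 1;0 0 0 0 0 0 1'
python3 -m jog '0 0 0 0 0 0 -0.5;0 0 0 0 0 0 -0.5;0 0 0 0 0 0 -1;0 0 0 0 0 0 -1;0 0 0 0 0 0 -1'
```

```text
time: 12.75
tool_pos: [624.6, -32.1, 260.9]
tcp_rot: [180.0, 0.0, 84.4]
ft_force: [0.4, 0.1, -1.0]
finger_gap: 15.4
grip_force: 29.6
time: 13.38
tool_pos: [624.6, -32.2, 253.6]
tcp_rot: [180.0, 0.0, 84.4]
ft_force: [-2.6, 0.3, 4.6]
finger_gap: 15.0
grip_force: 30.1
time: 14.0
tool_pos: [624.5, -32.2, 252.6]
tcp_rot: [-180.0, -0.0, 84.4]
ft_force: [-0.6, -0.3, 0.0]
finger_gap: 85.6
grip_force: 0.0
```

```bash
python3 -m jog '0 0 -0.2 0 0 0 -1;0 0 -0.5 0 0 0 -1;0 0 -0.5 0 0 0 -1;0 0 -0.4 0 0 0 -1;-0.412 -0.315 0 0 0 0 -1'
python3 -m jog '-0.412 -0.315 0 0 0 0 -1;-0.412 -0.315 0 0 0 0 -1;-0.412 -0.315 0 0 0 0 -1;-0.412 -0.315 0 0 0 0 -1;-0.412 -0.315 0 0 0 0 -1'
python3 -m jog '-0.412 -0.315 0 0 0 0 -1;0 0 0 0 0 0 -1;0 0 0 0 0 0 -1'
python3 - <<'E'
from vis import *
s=wrist("blue",(377,-298),lo=(100,20)); t=snapshot("side")
cv2.imwrite("pics/ws5.png",np.hstack([cv2.resize(s["img"],(480,300)),cv2.resize(t["img"][100:300,180:380],(300,300))])[:,:,::-1])
E
```

```text
time: 14.62
tool_pos: [590.7, -69.0, 419.9]
tcp_rot: [179.4, 0.0, 84.6]
ft_force: [0.9, -1.0, -0.3]
finger_gap: 85.5
grip_force: 0.0
time: 15.25
tool_pos: [411.0, -260.7, 414.6]
tcp_rot: [179.9, 0.1, 84.4]
ft_force: [0.3, -0.8, -1.2]
finger_gap: 85.4
grip_force: 0.0
time: 15.62
tool_pos: [377.1, -297.7, 413.9]
tcp_rot: [179.9, 0.0, 84.4]
ft_force: [-0.1, 0.8, 1.3]
finger_gap: 85.4
grip_force: 0.0
blue [ 377.5 -300.2] seen [ 299  146   45   55 1784] model [297. 145.  48.  57.] tool dxy -2.9 0.3 [ 377.4 -297.3  413.6]
```

View pics/ws5.png

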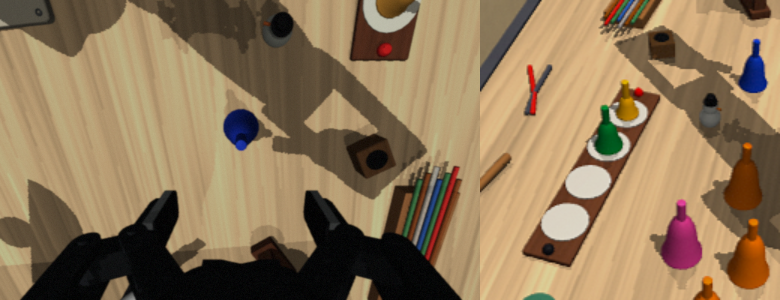

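Wrist view: blue bell at (241,127). Side view: gold (627,105) and green (606,135) stand on their rounds. Now gripping blue.

```bash
python3 -m jog '-0.025 0 0.4 0 0 0 -1;0 0 0.5 0 0 0 -1;0 0 0.5 0 0 0 -1;0 0 0.19 0 0 0 -1;0 0 0 0 0 0 -1'
python3 -m jog '0 0 0 0 0 0 1;0 0 0 0 0 0 1;0 0 0 0 0 0 1;0 0 0 0 0 0 1;0 0 0 0 0 0 1' 30
```

```text
time: 16.35
tool_pos: [376.8, -298.7, 251.9]
tcp_rot: [-179.8, -0.2, 84.5]
ft_force: [0.3, -0.4, 0.3]
finger_gap: 85.6
grip_force: 0.0
time: 16.98
tool_pos: [377.0, -300.5, 254.4]
tcp_rot: [179.9, 0.0, 84.4]
ft_force: [1.1, 0.4, 4.1]
finger_gap: 15.3
grip_force: 29.4
```

```bash
python3 -m jog '0 0 -0.2 0 0 0 1;0 0 -0.4 0 0 0 1;0 0 -0.5 0 0 0 1;0 0 -0.4 0 0 0 1;0 0 0 0 0 0 1'
python3 -m jog '0.35 0.196 0 0 0 0 1;0.49 0.275 0 0 0 0 1;0.49 0.275 0 0 0 0 1;0.49 0.275 0 0 0 0 1;0.49 0.275 0 0 0 0 1'
python3 -m jog '0.49 0.275 0 0 0 0 1;0.49 0.275 0 0 0 0 1;0.35 0.196 0 0 0 0 1;0.28 0.158 0 0 0 0 1;0 0 0 0 0 0 1'
python3 -m jog '0 0 0.2 0 0 0 1;0 0 0.3 0 0 0 1;0 0 0 0 0 0 1;0 0 0 0 0 0 1'
```

```text
time: 17.6
tool_pos: [377.3, -300.9, 407.6]
tcp_rot: [179.7, 0.2, 84.4]
ft_force: [0.3, 0.7, -1.0]
finger_gap: 15.1
grip_force: 29.6
time: 18.23
tool_pos: [528.5, -81.2, 401.7]
tcp_rot: [-179.9, -0.0, 84.4]
ft_force: [0.8, -1.0, -1.1]
finger_gap: 15.5
grip_force: 29.5
time: 18.85
tool_pos: [634.0, 70.4, 400.9]
tcp_rot: [-179.8, 0.0, 84.6]
ft_force: [-0.7, -0.4, -1.1]
finger_gap: 15.0
grip_force: 29.7
time: 19.35
tool_pos: [633.5, 67.7, 353.7]
tcp_rot: [-180.0, 0.0, 84.4]
ft_force: [0.9, -0.6, -1.0]
finger_gap: 15.2
grip_force: 29.6
```

```bash
python3 -m jog '0 0 0.2 0 0 0 1;0 0 0.35 0 0 0 1;0 0 0.17 0 0 0 1;0 0 0.05 0 0 0 1;0 0 0 0 0 0 1'
python3 -m jog '0 0 0.04 0 0 0 1;0 0 0.025 0 0 0 1;0 0 0 0 0 0 1;0 0 0.01 0 0 0 1;0 0 0 0 0 0 1'
```

```text
time: 19.98
tool_pos: [634.1, 68.5, 277.2]
tcp_rot: [180.0, -0.0, 84.4]
ft_force: [0.3, 0.2, -1.3]
finger_gap: 15.1
grip_force: 29.6
time: 20.6
tool_pos: [633.9, 68.5, 269.5]
tcp_rot: [180.0, -0.0, 84.4]
ft_force: [0.4, 0.2, -0.2]
finger_gap: 15.1
grip_force: 29.8
```

```bash
python3 -m jog '0 0 0 0 0 0 -0.5;0 0 0 0 0 0 -0.5;0 0 0 0 0 0 -1;0 0 0 0 0 0 -1;0 0 0 0 0 0 -1'
python3 -m jog '0 0 -0.2 0 0 0 -1;0 0 -0.5 0 0 0 -1;0 0 -0.5 0 0 0 -1;0 0 -0.4 0 0 0 -1;0 0 0 0 0 0 -1'
python3 -m jog '0.184 -0.43 0 0 0 0 -1;0.184 -0.43 0 0 0 0 -1;0.184 -0.43 0 0 0 0 -1;0.184 -0.43 0 0 0 0 -1;0.184 -0.43 0 0 0 0 -1'
python3 -m jog '0 0 0 0 0 0 -1;0 0 0 0 0 0 -1'
python3 - <<'E'
from vis import *
s=wrist("pink",(429,181),lo=(100,20)); t=snapshot("side")
cv2.imwrite("pics/ws6.png",np.hstack([cv2.resize(s["img"],(480,300)),cv2.resize(t["img"][100:300,180:380],(300,300))])[:,:,::-1])
E
```

```text
time: 21.22
tool_pos: [633.8, 68.5, 269.2]
tcp_rot: [180.0, -0.0, 84.4]
ft_force: [0.5, -0.7, -0.8]
finger_gap: 85.6
grip_force: 0.0
time: 21.85
tool_pos: [634.5, 68.5, 436.6]
tcp_rot: [179.4, -0.1, 84.4]
ft_force: [0.1, -0.0, 0.2]
finger_gap: 85.0
grip_force: 0.0
time: 22.48
tool_pos: [427.1, 181.4, 429.3]
tcp_rot: [-180.0, -0.0, 84.4]
ft_force: [0.3, 0.3, 0.6]
finger_gap: 85.2
grip_force: 0.0
time: 22.72
tool_pos: [428.8, 180.9, 429.6]
tcp_rot: [179.9, -0.0, 84.4]
ft_force: [-0.4, -0.7, 0.1]
finger_gap: 85.8
grip_force: 0.0
pink [431.7 177.6] seen [ 299  142   50   59 2122] model [297. 141.  52.  62.] tool dxy -2.8 2.8 [429.2 180.7 429.4]
```

View pics/ws6.png

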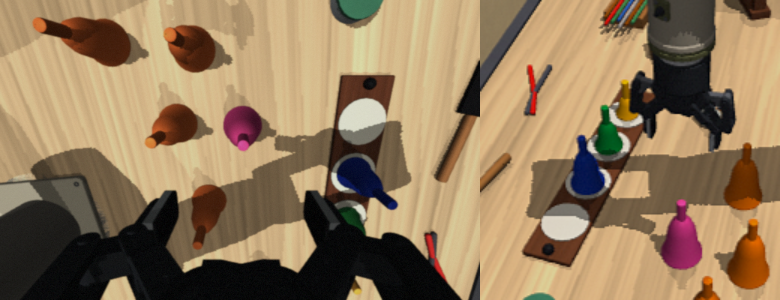

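Wrist view: pink bell at (242,126). Side view: blue stands upright on the third round (588,170). Gripping pink.

```bash
python3 -m jog '-0.028 0.028 0.4 0 0 0 -1;0 0 0.5 0 0 0 -1;0 0 0.5 0 0 0 -1;0 0 0.19 0 0 0 -1;0 0 0 0 0 0 -1'
python3 -m jog '0 0 0 0 0 0 1;0 0 0 0 0 0 1;0 0 0 0 0 0 1;0 0 0 0 0 0 1;0 0 0 0 0 0 1' 35
```

```text
time: 23.45
tool_pos: [431.0, 177.1, 268.1]
tcp_rot: [-179.8, 0.1, 84.3]
ft_force: [0.7, 0.9, -0.0]
finger_gap: 85.5
grip_force: 0.0
time: 24.08
tool_pos: [431.5, 178.0, 270.9]
tcp_rot: [179.9, -0.0, 84.4]
ft_force: [-1.5, -1.8, 5.6]
finger_gap: 15.2
grip_force: 34.1
```

```bash
python3 -m jog '0 0 -0.2 0 0 0 1;0 0 -0.4 0 0 0 1;0 0 -0.3 0 0 0 1;0 0 -0.1 0 0 0 1;0 0 0 0 0 0 1'
python3 -m jog '0.02 0.3 0 0 0 0 1;0.025 0.5 0 0 0 0 1;0.025 0.5 0 0 0 0 1;0.02 0.5 0 0 0 0 1;0.017 0.32 0 0 0 0 1'
python3 -m jog '0 0 0 0 0 0 1;0 0 0 0 0 0 1;0 0 0 0 0 0 1'
```

```text
time: 24.7
tool_pos: [431.3, 177.9, 369.9]
tcp_rot: [180.0, -0.0, 84.4]
ft_force: [-0.2, 0.7, -1.4]
finger_gap: 15.0
grip_force: 34.5
time: 25.32
tool_pos: [644.7, 167.4, 366.7]
tcp_rot: [-179.8, 0.1, 84.4]
ft_force: [-0.2, 0.1, -1.6]
finger_gap: 15.0
grip_force: 34.7
time: 25.7
tool_pos: [642.4, 168.1, 369.6]
tcp_rot: [-179.9, 0.0, 84.4]
ft_force: [-0.5, 0.2, -1.5]
finger_gap: 15.3
grip_force: 34.8
```

Target TCP z is 286, so 83.5 mm down.

```bash
python3 -m jog '0 0 0.2 0 0 0 1;0 0 0.35 0 0 0 1;0 0 0.16 0 0 0 1;0 0 0.05 0 0 0 1;0 0 0 0 0 0 1'
python3 -m jog '0 0 0.04 0 0 0 1;0 0 0.025 0 0 0 1;0 0 0 0 0 0 1;0 0 0.01 0 0 0 1;0 0 0 0 0 0 1'
```

```text
time: 26.32
tool_pos: [643.4, 168.0, 294.6]
tcp_rot: [180.0, -0.0, 84.4]
ft_force: [-0.7, -0.6, -1.9]
finger_gap: 14.9
grip_force: 34.8
time: 26.95
tool_pos: [643.3, 167.9, 286.7]
tcp_rot: [-180.0, 0.0, 84.4]
ft_force: [0.0, 0.0, -1.7]
finger_gap: 15.0
grip_force: 34.8
```

Not yet in contact, so down another 1 mm, then release and retreat.

```bash
python3 -m jog '0 0 0.01 0 0 0 1;0 0 0 0 0 0 1;0 0 0 0 0 0 1'
python3 -m jog '0 0 0 0 0 0 -0.5;0 0 0 0 0 0 -0.5;0 0 0 0 0 0 -1;0 0 0 0 0 0 -1;0 0 0 0 0 0 -1'
python3 -m jog '0 0 -0.2 0 0 0 -1;0 0 -0.5 0 0 0 -1;0 0 -0.5 0 0 0 -1;0 0 -0.4 0 0 0 -1;0 0 0 0 0 0 -1'
python3 -m jog '0 -0.5 0 0 0 0 -1;0 -0.5 0 0 0 0 -1;0 -0.5 0 0 0 0 -1;0 -0.5 0 0 0 0 -1;0 0 0 0 0 0 -1'
python3 -m jog '0 0 0 0 0 0 -1;0 0 0 0 0 0 -1'
python3 - <<'E'
from vis import *
C=dict(gold=(614,-130),green=(624,-31),blue=(634,68),pink=(643.5,168))
for n in("side","top"):
    s=snapshot(n); cv2.imwrite(f"pics/f{n}.png",cv2.resize(s["img"][60:310,180:420,::-1],None,fx=2.4,fy=2.4,interpolation=2))
    for k,(h,d) in DIM.items():
        p=model(s,C[k],h,d,15)[0]; hue=HUE[k] if k!="gold" else (17,34)
        b=[b for b in blobs(s,hue,(110,30)) if np.hypot(*(b[0]-p))<15]
        for c,st in b[:1]: print(n,k,fit(s,c,h,d,C[k],15).round(1),"round",C[k],st)
E
```

```text
time: 27.32
tool_pos: [643.4, 167.9, 286.0]
tcp_rot: [180.0, -0.0, 84.4]
ft_force: [-1.4, 0.0, 0.8]
finger_gap: 15.3
grip_force: 35.0
time: 27.95
tool_pos: [643.3, 167.9, 285.7]
tcp_rot: [-180.0, -0.0, 84.4]
ft_force: [0.6, 0.5, 0.1]
finger_gap: 85.5
grip_force: 0.0
time: 28.58
tool_pos: [643.9, 168.1, 453.4]
tcp_rot: [179.4, -0.2, 84.4]
ft_force: [0.6, 0.0, 0.3]
finger_gap: 85.4
grip_force: 0.0
time: 29.2
tool_pos: [441.4, 187.7, 445.7]
tcp_rot: [-180.0, -0.0, 84.5]
ft_force: [0.3, 0.0, 0.2]
finger_gap: 85.7
grip_force: 0.0
time: 29.45
tool_pos: [445.1, 187.2, 445.9]
tcp_rot: [180.0, -0.0, 84.4]
ft_force: [0.6, -0.3, 0.1]
finger_gap: 85.2
grip_force: 0.0
side gold [ 611.6 -101.3] round (614, -130) [270 170  11  11  92]
side green [622.9 -29.3] round (624, -31) [257 170  18  33 348]
side blue [632.5  72.6] round (634, 68) [241 190  22  40 529]
side pink [643.1 168.8] round (643.5, 168) [223 212  27  47 777]
top green [624.6 -33.1] round (624, -31) [328 101  21  27 387]
top blue [634.3  68.7] round (634, 68) [284  94  23  31 483]
top pink [642.3 169.5] round (643.5, 168) [240  87  28  35 647]
```

View pics/fside.png

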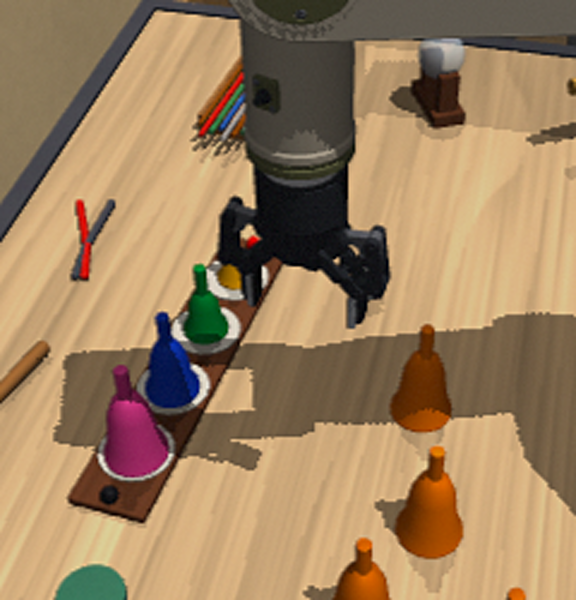

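View pics/ftop.png

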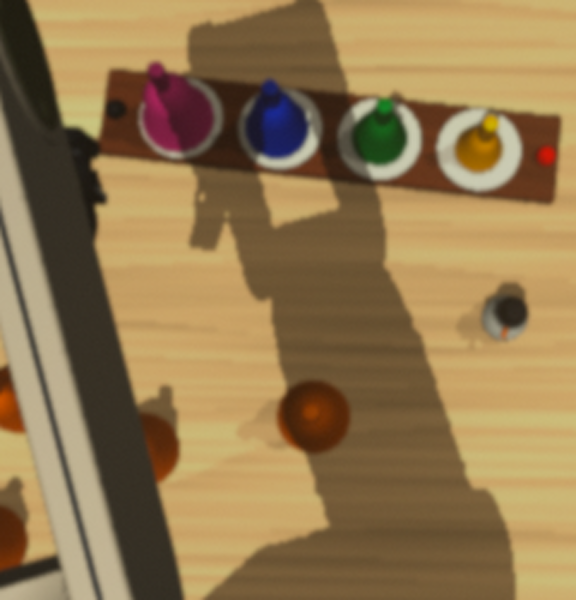

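Both views show all four bells upright and centred on their rounds. From the top, pink is at crop (177,115), blue (277,125), green (380,137) and gold (479,147), with gold at the red-knob end. The snowman (505,318) is standing and no bell was carried low over it. Handing in.

```bash
python3 -c "from bench import *; print(hand_in())"
```

```text
the job is handed in; nothing more can be done
None
```

The job is handed in: gold, green, blue and pink stand upright on their rounds in that order from the red-knob end, the three I could measure within about 5 mm of centre and gold centred by eye, the snowman was left alone, and it took about 30 of the 93 s.

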